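Isolate the vacuum line in the valve box

TASK

Isolate the vacuum line: lift the recessed red paddle in the lid of the valve box to trip its latch, raise the lid until it stands fully open, and turn the yellow lever inside clockwise (seen from above) a quarter turn to its stop, leaving the white lever as it is. Then swing the lid shut and press it down until the latch catches, without knocking over or shoving the regulator and the flowmeter that stand beside the box.

Things in the scene. Friction and masses are not known exactly. Their poses are not given: they have to be found in the camera images.
- valvebox: Grey box fixed to the bench, 200 x 360 x 140 mm (x, y, z), walls 6 mm. Origin: centre of its underside, on the bench; x points from front to rear (hinge) wall, z up. Shut lid's top: 148 mm above the bench. Inside: two valves at y = +80 and -80 mm (yellow may be either) and a gauge on the rear wall, up to 82 mm. Two pipes reach 170 mm behind the origin, 60 mm high.
- lid (a joint): Lid angle (rad): 0 shut, grows as the front edge rises, stops at 1.4. Stiff hinge (0.75 N m): the lid (about 0.35 kg) stays where it is left. A spring bolt under its front locks it until the paddle is lifted. On closing, the slanted bolt rides over its strike from about 0.13 rad down: press the lid's front down with 6 to 12 N until it snaps to 0; the paddle jerks up and falls back as it does.
- lid_hinge (a point): On the hinge axis, middle of the rear wall's top edge, 140 mm above the bench. Axes turn with the lid and equal the box's when shut. White plate, x = 0 to -202 mm, y to 182 mm either side, z = 0 to 8 mm. A black dish is sunk in it: x = -192 to -67 mm, 50 mm either side, its floor 36 mm below the lid's top, its underside 32 mm below the plate; the bolt hangs down to 60 mm below, 20 mm either side.
- lid_front (a point): Middle of the lid's front edge, on its top surface; moves and turns with the lid.
- paddle (a joint): Paddle angle (rad) relative to the lid: 0 at rest in the dish, grows as its front lip is lifted, stops at 0.4. A spring returns it (1.5 N at the lip at 0, 3 N at 0.4). From about 0.3 on the bolt is clear; pulling on at the stop raises the lid (about 8 N at the lip).
- paddle_lip (a point): Middle of the free front edge (lip) of the red paddle, 7 mm above the lid's top. The paddle slopes down to its pivot (axis y) 60 mm behind and 12 mm below this point; 80 mm wide, 5 mm thick, lip turned down to 6 mm below this point. Axes equal the box's when all is shut. In front of the lip the dish is open for 58 mm; under the lip are 37 mm of free height.
- vacuum (a joint): Angle of the yellow lever (rad): 0 = pointing to the front of the box (valve open), grows clockwise seen from above, 1.57 = stop, pointing to the box's +y side (valve shut). Stiff (0.15 N m): stays where it is left.
- vacuum_pivot (a point): On the vertical turning axis of the yellow lever, on its top surface, 107 mm above the bench, 10 mm behind the box's centre.
- vacuum_tip (a point): On the top surface of the yellow lever, at its free end, 85 mm from its axis. The lever is a bar 22 mm wide, 18 mm thick (89 to 107 mm above the bench).
- oxygen (a joint): Angle of the white lever of the other valve, the same shape, size and sense; to be left alone.
- oxygen_pivot (a point): On the turning axis of the white lever, on its top surface.
- oxygen_tip (a point): Free end of the white lever, top surface, 85 mm from its axis.
- regulator: Bystander: suction regulator standing on its clear bowl, red and white, 75 mm wide, 167 mm high. Origin under its centre.
- flowmeter: Bystander: white flowmeter with a clear tube standing on a round foot 72 mm wide, 162 mm high. Origin under its centre.

How it is judged:
By the outcome, as a careful person would: the job done as asked, in the order asked, and still so for the second after the job is handed in, with the robot touching nothing.
It also fails if it takes over 72 s, if anything falls off the work surface, if the arm or the gripper's body presses on something with over 40 N, if the wrist force passes 120 N, or if a joint passes its speed limit or range.

ROBOT

A 6-joint arm with a two-finger parallel gripper is mounted at the origin on the work surface. World frame = base frame: x ahead of the robot, y to its left, z up, the work surface at z = 0. Lengths are in m, angles in rad, forces in N, time in s.
With the tool pointing down it reaches from about 0.225 to 0.875 m from the base axis. Payload 3.4 kg.
Tool frame: the origin (TCP) lies at the very end of the fingers, on their centre line; the grasp point (between the pads) lies 19 mm behind it (manip.grasp_offset is the distance from the TCP to the grasp point, in m); x points along the fingers, y is the direction in which the jaws open and shut, and the axes are right-handed (so a half turn about x gives the same grasp; the last joint's range is limited). The gripper opens to 85 mm and grips with 20 to 120 N. Pads are 22 mm wide; open, the fingers measure 114 mm over their backs; the gripper's body (76 mm by 85 mm) begins 54 mm behind the grasp point. The pads swing forward as they close: fully open they stand 13 mm farther back than shut.
Start: joints at [-1.379, 0.276, 1.505, -0, 1.361, -0.121], TCP at [0.177, -0.547, 0.231] pointing down, gripper open.
Joint ranges: [-2.89, 2.89], [-0.75, 2.08], [0.22, 2.7], [-1.18, 4.32], [0.11, 2.71], [-2.7, 2.7]. Speed limits (rad/s): [2.57, 2.57, 3.14, 3.14, 3.14, 3.14].

INTERFACE

Orientations are given as a unit quaternion [w, x, y, z].
In Python, from rig import manip gives the robot as it stands.
- The arm moves only by the tool step_arm, never from a script. Its argument "increments" is a list of rows, each an object with "grip": the opening, from 0 (shut) to 1 (fully open); "delta_pos": the shift along the world's x, y, z in m, a list of three; "twist": the turn about the world's z in degrees. A call has 1 to 10 rows; each row shifts and turns the commanded pose from where the row before left it; what a row does not reach is not made up. A row lasts 1/12 s, in which the tool goes at most 41.7 mm and 7.16 degrees, less where a joint would pass 70% of its speed; a pose out of reach is approached as far as the arm can. A call with a gripper value outside its range is refused whole. The fingers move at their own pace and stop on an object; "force" is the grip in N (left out, the last holds). Time passes only in rows, so rows that do not move let the fingers close. It gives the time, the measured TCP pose, the force and the opening at its end, in the units of the state.
- manip.get_state(): the state, without advancing time (a new reading comes with each control period).
- manip.get_image(name): name is "scene" or "top" or "wrist"; returns a dict with "img" (400x640x3 uint8, red, green, blue), "fx", "fy", "cx", "cy" (pixels), "rvec" (rotation vector, rad) and "tvec" (3), from world to camera coordinates, as OpenCV has them; the wrist camera has in their place "mount" (4x4, takes a point from camera to tool coordinates, whose origin is the TCP and whose axes are the tool frame's). Camera axes: x right, y down, z forward; pixel columns grow to the right and rows downward; lengths in m; the calibration is good to about 2 mm. A picture is of the moment at which its call begins: read the wrist's pose just before it. There is no depth.
- manip.sign_off(): hands the job in, once; it reports no verdict.
The state is a dict: "clock": time; "qpos": joint angles; "qd": joint speeds; "effort": joint torques, N m; "position": TCP position; "ee_rot": TCP orientation; "contact_force": force on the tool from outside, world axes, zero at the start; "moment": the same for the moment, N m; "width": finger opening in m.
Only numpy, scipy, OpenCV 4.12 (cv2) and the standard library are available. Lean on these libraries where they do the work, as an engineer would, in place of code of your own. Each camera call takes 0.05 s, during which the arm holds its last target. There are 200 camera calls.

## Working session

There is one attempt and no reset: what is moved stays moved. The work goes in short steps, Python scripts to look and compute and a tool call to move; the robot and the scene stay as the last step left them, time stands still between calls to the robot, and variables do not carry over. Pictures are saved under pics/ and viewed, about 8 in all and at most 12, crops included, and the job is handed in when it is done.

Besides the shell and the picture viewer there is one more tool, called after "Request:" in YAML: its name, and indented under it one key for each argument. step_arm: Moves the arm, as the interface text tells. Its arguments: {"type":"object","properties":{"increments":{"type":"array"},"force":{"type":"number"}},"required":["increments"]}

```bash
mkdir -p pics; ls
cat > h.py <<'E'
import numpy as np, cv2
from rig import manip
from scipy.spatial.transform import Rotation as R
def snap(n,f):
    s=manip.get_state(); d=manip.get_image(n); cv2.imwrite('pics/'+f,d['img'][:,:,::-1]); 
    K=np.array([[d['fx'],0,d['cx']],[0,d['fy'],d['cy']],[0,0,1]])
    if 'mount' in d:
        q=np.array(s['ee_rot']); T=np.eye(4); T[:3,:3]=R.from_quat(q[[1,2,3,0]]).as_matrix(); T[:3,3]=s['position']
        M=T@np.array(d['mount']); Rw=M[:3,:3]; c=M[:3,3]
    else:
        Rc=cv2.Rodrigues(np.array(d['rvec'],float))[0]; Rw=Rc.T; c=-Rc.T@np.array(d['tvec'],float).ravel()
    np.savez('pics/'+f+'.npz',K=K,Rw=Rw,c=c); return d['img'],K,Rw,c
def ray(f,u,v,z):
    a=np.load('pics/'+f+'.npz'); r=a['Rw']@np.linalg.inv(a['K'])@[u,v,1]; c=a['c']; return c+r*(z-c[2])/r[2]
def proj(f,p):
    a=np.load('pics/'+f+'.npz'); q=a['K']@(a['Rw'].T@(np.array(p)-a['c'])); return q[:2]/q[2]
E
python3 - <<'E'
from h import *
a=snap('scene','s0.png')[0]; b=snap('top','t0.png')[0]
for f in('s0.png','t0.png'): print(np.load('pics/'+f+'.npz')['c'])
s=manip.get_state();print({k:np.round(v,3) for k,v in s.items()})
cv2.imwrite('pics/st0.png',np.vstack([a,b])[:,:,::-1][:, :])
E
```

```text
pics
[ 0.96643653 -0.34392037  0.83862437]
[0.47832167 0.03729211 0.99558068]
{'clock': np.float64(0.1), 'qpos': array([-1.379,  0.277,  1.506, -0.   ,  1.361, -0.121]), 'qd': array([-0.001, -0.001, -0.004,  0.002,  0.002,  0.002]), 'effort': array([ 1.0000e-03, -4.1770e+01, -2.4641e+01, -0.0000e+00,  6.0000e-03,
        0.0000e+00]), 'position': array([ 0.177, -0.547,  0.231]), 'ee_rot': array([-0.11 , -0.698, -0.111,  0.699]), 'contact_force': array([0.143, 0.623, 0.95 ]), 'moment': array([0.034, 0.005, 0.006]), 'width': np.float64(0.086)}
```

View pics/t0.png

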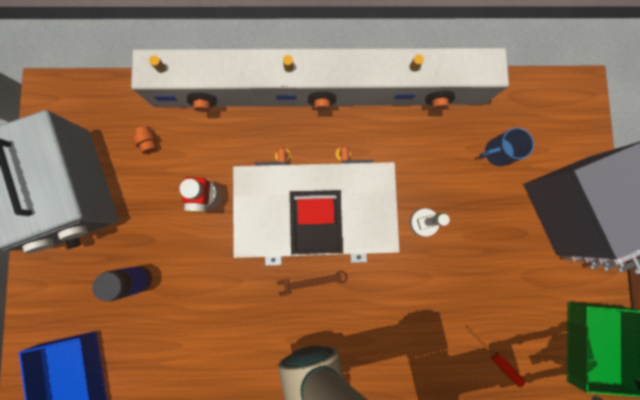

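View pics/s0.png

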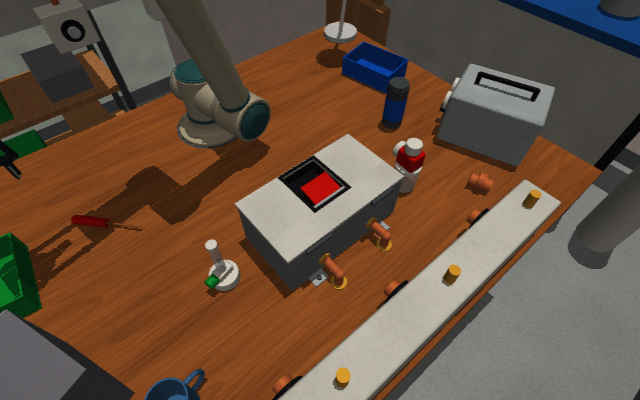

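The top view (+x up, +y left) shows the lid at about (233–399, 163–258) and the red paddle at (316,210). The regulator stands at (195,195) on the +y side and the flowmeter at (427,222) on the -y side.

Run:
```python
from h import *
im=cv2.imread('pics/t0.png'); hsv=cv2.cvtColor(im,cv2.COLOR_BGR2HSV)
m=((hsv[...,1]<50)&(hsv[...,2]>120)).astype(np.uint8); m[:155]=0; m[265:]=0; m[:,:225]=0; m[:,405:]=0
m=cv2.morphologyEx(m,cv2.MORPH_OPEN,np.ones((5,5)))
c=max(cv2.findContours(m,0,2)[0],key=cv2.contourArea); r=cv2.minAreaRect(c); P=cv2.boxPoints(r)
W=np.array([ray('t0.png',*p,.148) for p in P]); print(P.round(1),W.round(4))
print('sides',[np.linalg.norm(W[i]-W[i-1]).round(3) for i in range(4)],'centre',W.mean(0).round(4))
e=[W[i]-W[i-1] for i in range(4)]
for v in e: print(np.degrees(np.arctan2(v[1],v[0])).round(2))
red=((hsv[...,1]>180)&((hsv[...,0]<6)|(hsv[...,0]>174))&(hsv[...,2]>100)).astype(np.uint8); red[:,:280]=0;red[:,350:]=0;red[:180]=0;red[240:]=0
c=max(cv2.findContours(red,0,2)[0],key=cv2.contourArea);P=cv2.boxPoints(cv2.minAreaRect(c));print(P.round(1),np.array([ray('t0.png',*p,.15) for p in P]).round(3))
for n,u,v,z in(('reg top',192,187,.167),('flowfoot',425,223,.01),('flowtop',444,220,.162)):print(n,ray('t0.png',u,v,z).round(3))
```

```text
[[231.7 165. ]
 [395.2 160.9]
 [397.7 261. ]
 [234.3 265.1]] [[ 0.6467  0.2097  0.148 ]
 [ 0.6516 -0.1603  0.148 ]
 [ 0.4265 -0.157   0.148 ]
 [ 0.4243  0.2024  0.148 ]]
sides [np.float64(0.222), np.float64(0.37), np.float64(0.225), np.float64(0.359)] centre [0.5373 0.0237 0.148 ]
1.88
-89.24
179.14
90.34
[[297. 199.]
 [333. 199.]
 [333. 223.]
 [297. 223.]] [[ 0.567  0.064  0.15 ]
 [ 0.566 -0.017  0.15 ]
 [ 0.513 -0.015  0.15 ]
 [ 0.514  0.064  0.15 ]]
reg top [0.595 0.292 0.167]
flowfoot [ 0.514 -0.264  0.01 ]
flowtop [ 0.515 -0.26   0.162]
```

Run:
```python
from h import *
q=np.array(manip.get_state()['ee_rot']);print(R.from_quat(q[[1,2,3,0]]).as_matrix().round(3))
d=manip.get_image('wrist');print(np.array(d['mount']).round(3),d['fx'])
```

```text
[[-0.     0.308 -0.951]
 [ 0.002 -0.951 -0.308]
 [-1.    -0.002 -0.   ]]
[[ 0.001 -0.312  0.95  -0.142]
 [ 1.     0.001 -0.001 -0.   ]
 [-0.001  0.95   0.312 -0.08 ]
 [ 0.     0.     0.     1.   ]] 326.124796521921
```

Request:
step_arm:
  increments:
    - {"grip": 1,"delta_pos": [0.01,0.02,0.03]}
    - {"grip": 1,"delta_pos": [0.01,0.025,0.03]}
    - {"grip": 1,"delta_pos": [0.015,0.03,0.02]}
    - {"grip": 1,"delta_pos": [0.02,0.035,0.0]}
    - {"grip": 1,"delta_pos": [0.02,0.035,0]}
    - {"grip": 1,"delta_pos": [0.02,0.035,0]}
    - {"grip": 1,"delta_pos": [0.02,0.035,0]}
    - {"grip": 1,"delta_pos": [0.02,0.035,0]}
    - {"grip": 1,"delta_pos": [0.02,0.035,0]}
    - {"grip": 1,"delta_pos": [0.02,0.035,0]}

```text
schema error: expected keys grip, delta_pos, twist
```

Request:
step_arm:
  increments:
    - {"grip": 1,"delta_pos": [0.01,0.02,0.03],"twist": 0}
    - {"grip": 1,"delta_pos": [0.01,0.025,0.03],"twist": 0}
    - {"grip": 1,"delta_pos": [0.015,0.03,0.02],"twist": 0}
    - {"grip": 1,"delta_pos": [0.02,0.035,0.0],"twist": -2}
    - {"grip": 1,"delta_pos": [0.02,0.035,0],"twist": -2}
    - {"grip": 1,"delta_pos": [0.02,0.035,0],"twist": -2}
    - {"grip": 1,"delta_pos": [0.02,0.035,0],"twist": -2}
    - {"grip": 1,"delta_pos": [0.02,0.035,0],"twist": -2}
    - {"grip": 1,"delta_pos": [0.02,0.035,0],"twist": -2}
    - {"grip": 1,"delta_pos": [0.02,0.035,0],"twist": -2}

```text
clock: 0.98
position: [0.3522, -0.2252, 0.3113]
ee_rot: [0.023, 0.707, 0.023, -0.707]
contact_force: [1.4, -0.7, 0.5]
width: 0.0849
```

Request:
step_arm:
  increments:
    - {"grip": 1,"delta_pos": [0.02,0.035,0],"twist": -1}
    - {"grip": 1,"delta_pos": [0.02,0.035,0],"twist": -1}
    - {"grip": 1,"delta_pos": [0.02,0.035,0],"twist": -1}
    - {"grip": 1,"delta_pos": [0.02,0.035,0],"twist": 0}
    - {"grip": 1,"delta_pos": [0.02,0.035,0],"twist": 0}
    - {"grip": 1,"delta_pos": [0.02,0.03,0],"twist": 0}
    - {"grip": 1,"delta_pos": [0.02,0.03,0],"twist": 0}
    - {"grip": 1,"delta_pos": [0.015,0.015,0],"twist": 0}
    - {"grip": 1,"delta_pos": [0,0,0],"twist": 0}

```text
clock: 1.73
position: [0.5093, 0.0262, 0.3105]
ee_rot: [0.007, 0.707, 0.008, -0.707]
contact_force: [-0.3, -0.7, -0.7]
width: 0.0855
```

Run:
```python
from h import *
snap('wrist','w1.png')
s=manip.get_state();print(s['position'],s['qpos'].round(2) if hasattr(s['qpos'],'round') else s['qpos'],s['contact_force'])
```

```text
[0.50768183 0.02437841 0.31052719] [-0.09  0.14  1.49 -0.    1.51  1.46] [-0.54563083 -0.61536589 -0.04618159]
```

View pics/w1.png

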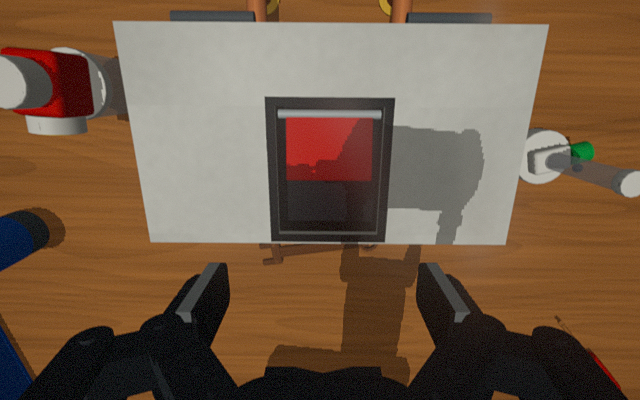

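The wrist view shows the lid corners at (113,22), (548,25), (506,245) and (150,242), and the lip's front edge at (287..372,181). The regulator and flowmeter are clear of the lid on both sides.

Run:
```python
from h import *
for p in((113,22),(548,25),(506,244.5),(150,242)): print(ray('w1.png',*p,.148).round(4))
for p in((287,181),(372,181)): print('lip',ray('w1.png',*p,.152).round(4))
for p in((280,114),(382,114)): print('rod',ray('w1.png',*p,.143).round(4))
im=cv2.imread('pics/w1.png');print(im[165:200:2,330])
for p in((532,170),): print('foot',ray('w1.png',*p,.0).round(3))
```

```text
[0.6418 0.2045 0.148 ]
[ 0.6471 -0.1577  0.148 ]
[ 0.4461 -0.1623  0.148 ]
[0.4407 0.2025 0.148 ]
lip [0.5094 0.0608 0.152 ]
lip [ 0.5112 -0.0199  0.152 ]
rod [0.5703 0.0674 0.143 ]
rod [ 0.5723 -0.0261  0.143 ]
[[ 17  22 110]
 [ 30  31 115]
 [ 13  21 110]
 [ 31  36 114]
 [ 33  30 111]
 [ 24  25 107]
 [ 15  30 108]
 [ 21  23 108]
 [ 34  29  53]
 [ 34  37  46]
 [ 30  38  43]
 [ 33  33  44]
 [ 25  26  42]
 [ 33  33  41]
 [ 33  37  46]
 [ 34  31  44]
 [ 38  37  45]
 [ 27  33  38]]
foot [ 0.493 -0.269  0.   ]
```

Run:
```python
from h import *
s=manip.get_state();p=np.array(s['position'])
for dz in(0,.013,.03):
  for dx in(-.011,.011): print(dz,dx,[proj('w1.png',p+[dx,dy,dz]).round(0) for dy in(.0425,.057,-.0425,-.057)])
```

```text
0 -0.011 [array([241., 286.]), array([212., 285.]), array([411., 289.]), array([440., 290.])]
0 0.011 [array([239., 246.]), array([209., 245.]), array([416., 249.]), array([446., 250.])]
0.013 -0.011 [array([235., 301.]), array([203., 301.]), array([418., 305.]), array([450., 306.])]
0.013 0.011 [array([232., 259.]), array([199., 258.]), array([424., 263.]), array([457., 263.])]
0.03 -0.011 [array([224., 326.]), array([189., 326.]), array([430., 330.]), array([465., 331.])]
0.03 0.011 [array([220., 280.]), array([183., 279.]), array([437., 284.]), array([474., 285.])]
```

Request:
step_arm:
  increments:
    - {"grip": 1,"delta_pos": [0.007,-0.003,-0.025],"twist": 0}
    - {"grip": 1,"delta_pos": [0,0,-0.035],"twist": 0}
    - {"grip": 1,"delta_pos": [0,0,-0.035],"twist": 0}
    - {"grip": 1,"delta_pos": [0,0,-0.03],"twist": 0}
    - {"grip": 1,"delta_pos": [0,0,-0.02],"twist": 0}
    - {"grip": 1,"delta_pos": [0,0,-0.01],"twist": 0}
    - {"grip": 1,"delta_pos": [0,0,0],"twist": 0}
    - {"grip": 1,"delta_pos": [0,0,0],"twist": 0}

```text
clock: 2.45
position: [0.514, 0.0191, 0.1569]
ee_rot: [0.006, 0.707, 0.005, -0.707]
contact_force: [-1.2, 0.6, 0.2]
width: 0.0853
```

Run:
```python
from h import *
snap('wrist','w2.png')
s=manip.get_state();print(s['position'],s['contact_force'],s['width'])
```

```text
[0.51478409 0.01925243 0.15767897] [ 0.77426757  0.45680344 -0.38321445] 0.08539661321054084
```

View pics/w2.png

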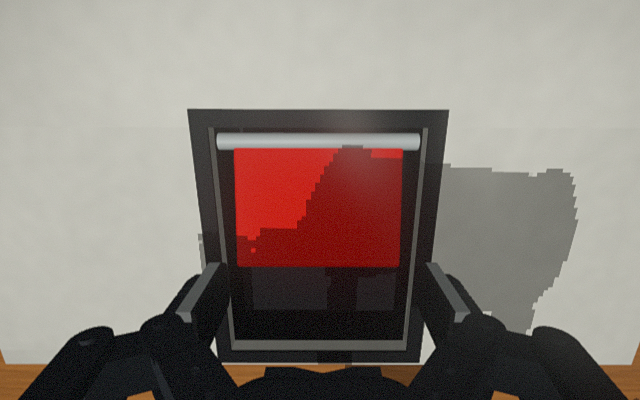

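The paddle (cols 238–402, lip at row 267) is centred between the fingertips (cols 219 and 428). I'll check the lip's x and y before going down.

Run:
```python
from h import *
for p in((238,267),(402,267)): print(ray('w2.png',*p,.155).round(4))
```

```text
[0.5111 0.0614 0.155 ]
[ 0.5125 -0.0199  0.155 ]
```

Request:
step_arm:
  increments:
    - {"grip": 1,"delta_pos": [0.002,0.0005,-0.01],"twist": 0}
    - {"grip": 1,"delta_pos": [0,0,-0.005],"twist": 0}
    - {"grip": 1,"delta_pos": [0,0,-0.003],"twist": 0}
    - {"grip": 1,"delta_pos": [0,0,0],"twist": 0}

```text
clock: 2.83
position: [0.5155, 0.0204, 0.1377]
ee_rot: [-0.006, -0.707, -0.006, 0.708]
contact_force: [-0.8, -0.9, -0.3]
width: 0.0853
```

Request:
step_arm:
  increments:
    - {"grip": 0.9,"delta_pos": [0,0.0005,0],"twist": 0}
    - {"grip": 0.8,"delta_pos": [0,0,0],"twist": 0}
    - {"grip": 0.8,"delta_pos": [0,0,0],"twist": 0}
    - {"grip": 0.8,"delta_pos": [0,0,0],"twist": 0}
  force: 60

```text
clock: 3.17
position: [0.5156, 0.0213, 0.1393]
ee_rot: [-0.005, -0.707, -0.006, 0.707]
contact_force: [-2.2, 1.1, 5.0]
width: 0.0773
```

Request:
step_arm:
  increments:
    - {"grip": 0.8,"delta_pos": [0,0,0],"twist": 0}
    - {"grip": 0.8,"delta_pos": [0,0,0],"twist": 0}

```text
clock: 3.33
position: [0.5156, 0.0213, 0.1393]
ee_rot: [-0.005, -0.707, -0.006, 0.707]
contact_force: [-2.4, 0.8, 4.4]
width: 0.0776
```

Run:
```python
from h import *
im=snap('wrist','w3.png')[0]
s=manip.get_state();print(s['position'],s['contact_force'],s['width'])
cv2.imwrite('pics/w3c.png',cv2.resize(im[100:360,150:490,::-1],None,fx=2,fy=2))
```

```text
[0.51560406 0.02135434 0.13933616] [-1.53141059  0.57134817  4.44573306] 0.07727746143363197
```

View pics/w3c.png

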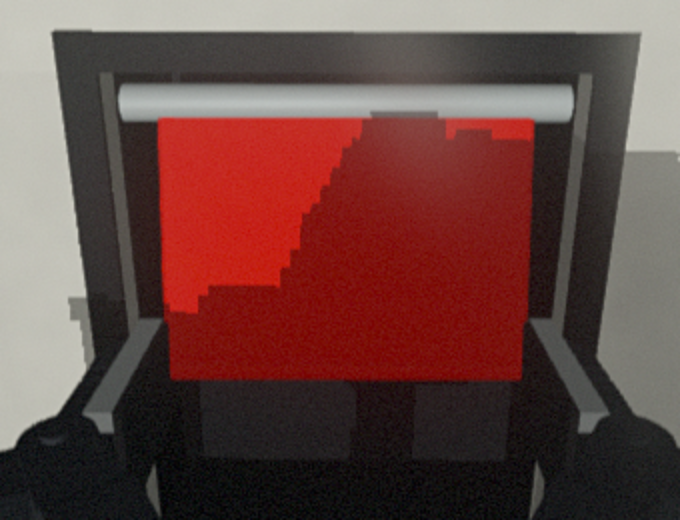

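Request:
step_arm:
  increments:
    - {"grip": 0.8,"delta_pos": [0,0,0],"twist": 0}
    - {"grip": 0.8,"delta_pos": [0.001,0,0.005],"twist": 0}
    - {"grip": 0.8,"delta_pos": [0.0015,0,0.005],"twist": 0}
    - {"grip": 0.8,"delta_pos": [0.002,0,0.005],"twist": 0}
    - {"grip": 0.8,"delta_pos": [0.002,0,0.004],"twist": 0}
    - {"grip": 0.8,"delta_pos": [0,0,0],"twist": 0}
  force: 80

```text
clock: 3.88
position: [0.5217, 0.0213, 0.1564]
ee_rot: [-0.005, -0.706, -0.006, 0.708]
contact_force: [0.7, 1.0, -14.9]
width: 0.0757
```

Request:
step_arm:
  increments:
    - {"grip": 0.8,"delta_pos": [0.002,0,0.003],"twist": 0}
    - {"grip": 0.8,"delta_pos": [0.0015,0,0.003],"twist": 0}
    - {"grip": 0.8,"delta_pos": [0,0,0],"twist": 0}

```text
clock: 4.13
position: [0.5262, 0.0213, 0.1633]
ee_rot: [-0.005, -0.707, -0.005, 0.707]
contact_force: [2.0, 2.8, -14.9]
width: 0.0758
```

Run:
```python
from h import *
im=snap('wrist','w4.png')[0]; snap('scene','s4.png')
s=manip.get_state();print(s['position'],s['contact_force'],s['width'])
for f in('w3.png','w4.png'):
  h=cv2.cvtColor(cv2.imread('pics/'+f),cv2.COLOR_BGR2HSV); m=((h[...,1]>180)&((h[...,0]<6)|(h[...,0]>174))&(h[...,2]>60)).astype(np.uint8)
  m[:,:200]=0;m[:,450:]=0
  print([ (c+np.array([0,0])).tolist() for c in [cv2.boundingRect(max(cv2.findContours(m,0,2)[0],key=cv2.contourArea))] and [np.array(cv2.boundingRect(max(cv2.findContours(m,0,2)[0],key=cv2.contourArea)))]])
```

```text
[0.52614224 0.02125172 0.16319211] [  2.24336205   2.13521614 -14.61774077] 0.07561900441775248Traceback (most recent call last):
  File "<stdin>", line 7, in <module>
ValueError: operands could not be broadcast together with shapes (4,) (2,)
```

Run:
```python
import cv2,numpy as np
a=cv2.imread('pics/w4.png');b=cv2.imread('pics/s4.png')[110:310,200:440]
cv2.imwrite('pics/c4.png',np.hstack([cv2.resize(a,(480,300)),cv2.resize(b,(320,267),interpolation=2)[:, :].copy() if 0 else cv2.copyMakeBorder(cv2.resize(b,(320,267)),0,33,0,0,0)]))
```

```text
(no output)
```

View pics/c4.png

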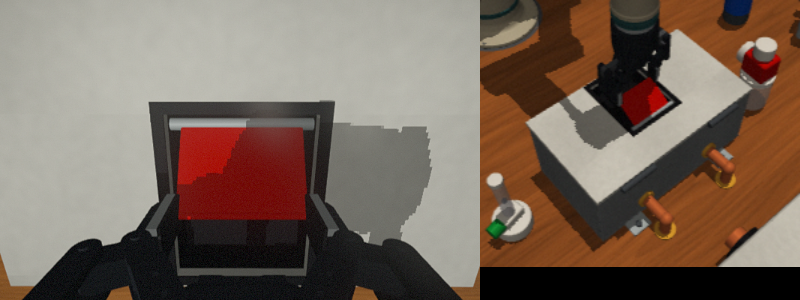

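Request:
step_arm:
  increments:
    - {"grip": 0.8,"delta_pos": [0.004,0,0.012],"twist": 0}
    - {"grip": 0.8,"delta_pos": [0.005,0,0.0115],"twist": 0}
    - {"grip": 0.8,"delta_pos": [0.0065,0,0.011],"twist": 0}
    - {"grip": 0.8,"delta_pos": [0.0075,0,0.01],"twist": 0}
    - {"grip": 0.8,"delta_pos": [0,0,0],"twist": 0}

```text
clock: 4.65
position: [0.5514, 0.0218, 0.2093]
ee_rot: [0.007, 0.709, 0.008, -0.705]
contact_force: [2.6, 5.9, -15.5]
width: 0.0748
```

Run:
```python
from h import *
im=snap('scene','s5.png')[0]
cv2.imwrite('pics/c5.png',cv2.resize(im[80:320,180:460,::-1],None,fx=2,fy=2))
s=manip.get_state();print(s['position'],s['contact_force'],s['width'])
```

```text
[0.55042307 0.02185572 0.20851564] [  1.98604993   6.1795579  -14.46076843] 0.07465334236655842
```

View pics/c5.png

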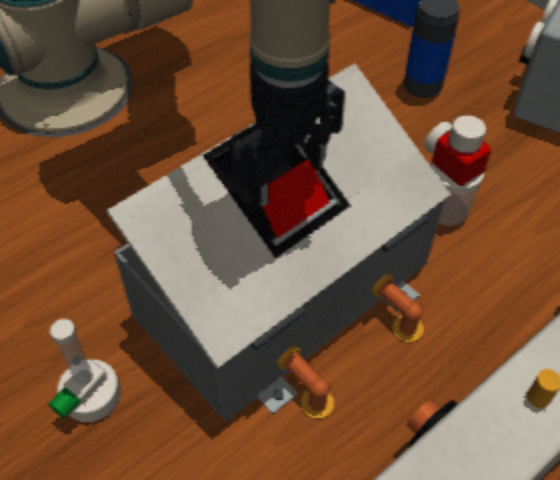

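The scene view shows the lid up about 0.35 rad with the paddle still held, and neither bystander has moved. I'll continue along the arc.

Request:
step_arm:
  increments:
    - {"grip": 0.8,"delta_pos": [0.008,0.0005,0.0095],"twist": 0}
    - {"grip": 0.8,"delta_pos": [0.009,0.0005,0.009],"twist": 0}
    - {"grip": 0.8,"delta_pos": [0.0098,0.0005,0.008],"twist": 0}
    - {"grip": 0.8,"delta_pos": [0.0105,0,0.007],"twist": 0}
    - {"grip": 0.8,"delta_pos": [0.011,0,0.006],"twist": 0}
    - {"grip": 0.8,"delta_pos": [0,0,0],"twist": 0}

```text
clock: 5.2
position: [0.5977, 0.0226, 0.2462]
ee_rot: [-0.007, -0.706, -0.007, 0.708]
contact_force: [-1.5, 3.7, -15.9]
width: 0.0737
```

Run:
```python
from h import *
im=snap('scene','s6.png')[0]
cv2.imwrite('pics/c6.png',cv2.resize(im[60:320,180:460,::-1],None,fx=2,fy=2))
s=manip.get_state();print(s['position'],s['contact_force'],s['width'])
```

```text
[0.59672918 0.02263757 0.24597255] [  0.1594081    3.96020964 -17.93078124] 0.07340194370460887
```

Request:
step_arm:
  increments:
    - {"grip": 0.8,"delta_pos": [0.012,0.0005,0.004],"twist": 0}
    - {"grip": 0.8,"delta_pos": [0.0123,0.0005,0.003],"twist": 0}
    - {"grip": 0.8,"delta_pos": [0.0062,0,0.001],"twist": 0}
    - {"grip": 0.8,"delta_pos": [0,0,0],"twist": 0}
    - {"grip": 0.8,"delta_pos": [0,0,0],"twist": 0}

```text
clock: 5.67
position: [0.6243, 0.0231, 0.2545]
ee_rot: [-0.007, -0.704, -0.006, 0.71]
contact_force: [-7.2, 1.1, -12.6]
width: 0.0731
```

Run:
```python
from h import *
im=snap('scene','s6.png')[0]
cv2.imwrite('pics/c6.png',cv2.resize(im[40:320,180:460,::-1],None,fx=2,fy=2))
s=manip.get_state();print(s['position'],s['contact_force'],s['width'],s['qpos'])
```

```text
[0.62406517 0.02314552 0.25448629] [ -5.94478193   1.46143932 -13.57315684] 0.07311227166142885 [-0.07307768  0.3444411   1.34675034 -0.00207524  1.45786117  1.47850547]
```

View pics/c6.png

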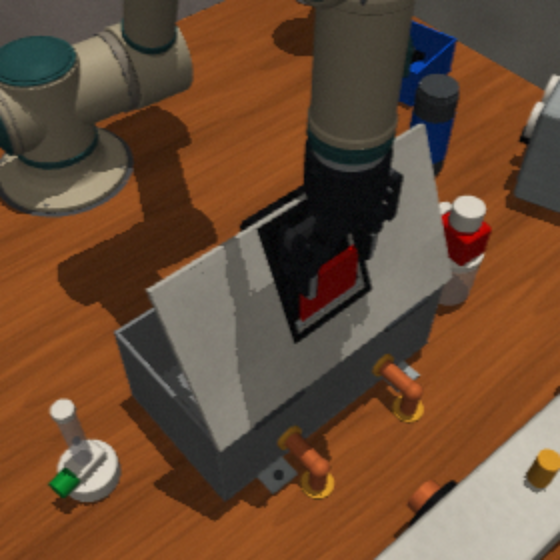

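The lid stands at about 1.1 rad with the gripper on its top side and nothing else disturbed. Next I'll let go, go up and over, and measure the lid angle.

Request:
step_arm:
  increments:
    - {"grip": 1,"delta_pos": [0,0,0],"twist": 0}
    - {"grip": 1,"delta_pos": [0,0,0],"twist": 0}
    - {"grip": 1,"delta_pos": [0.003,0,0.005],"twist": 0}
    - {"grip": 1,"delta_pos": [0.005,0,0.02],"twist": 0}
    - {"grip": 1,"delta_pos": [0.005,0,0.03],"twist": 0}
    - {"grip": 0.5,"delta_pos": [0,0,0.03],"twist": 0}
    - {"grip": 0,"delta_pos": [0,0,0.03],"twist": 0}
    - {"grip": 0,"delta_pos": [0,0,0.015],"twist": 0}
    - {"grip": 0,"delta_pos": [-0.02,0,0],"twist": 0}
    - {"grip": 0,"delta_pos": [-0.03,0,0],"twist": 0}

```text
clock: 6.55
position: [0.5942, 0.0225, 0.389]
ee_rot: [0.006, 0.711, 0.005, -0.703]
contact_force: [0.4, -0.1, 0.2]
width: 0.0253
```

Request:
step_arm:
  increments:
    - {"grip": 0,"delta_pos": [-0.04,0,0],"twist": 0}
    - {"grip": 0,"delta_pos": [-0.04,0.02,0],"twist": 0}
    - {"grip": 0,"delta_pos": [-0.03,0.02,0],"twist": 0}
    - {"grip": 0,"delta_pos": [-0.01,0.02,0],"twist": 0}
    - {"grip": 0,"delta_pos": [0,0.02,0],"twist": 0}
    - {"grip": 0,"delta_pos": [0,0,0],"twist": 0}

```text
clock: 7.05
position: [0.4737, 0.1044, 0.3894]
ee_rot: [0.006, 0.71, 0.007, -0.704]
contact_force: [0.3, 0.5, 0.2]
width: -0.0001
```

Run:
```python
from h import *
im=snap('scene','s7.png')[0]; t=snap('top','t7.png')[0]
s=manip.get_state();print(s['position'],s['contact_force'],s['width'])
cv2.imwrite('pics/c7.png',np.vstack([cv2.resize(im[60:310,180:460,::-1],(560,500))[::1][:,:],])) 
a=cv2.resize(im[60:300,190:450,::-1],None,fx=1.5,fy=1.5); b=cv2.resize(t[130:290,180:450,::-1],None,fx=1.5,fy=1.5)
b=cv2.copyMakeBorder(b,0,a.shape[0]-b.shape[0],0,0,0); cv2.imwrite('pics/c7.png',np.hstack([a,b])[:,:800])
```

```text
[0.47442052 0.10189869 0.38804926] [-0.32349333 -1.42536672  0.01734148] 0.0004152974610047053
```

View pics/c7.png

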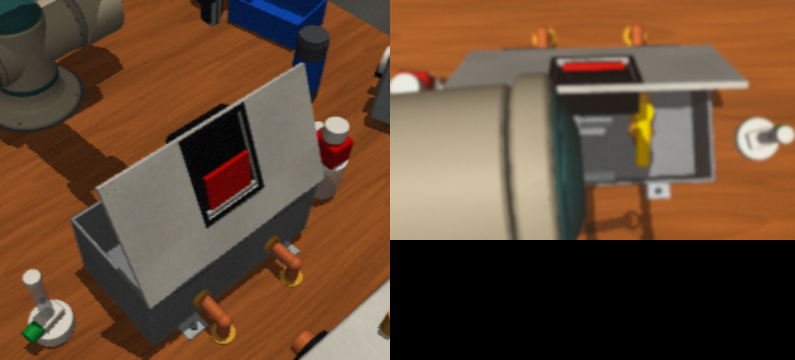

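Yellow is the -y valve, pointing to the front. Next I compute the lid angle from its free corners.

```bash
cat >> h.py <<'E'
H=np.array([.6445,.0232,.140]); yaw=np.radians(.9)
X=np.array([np.cos(yaw),np.sin(yaw),0]); Y=np.array([-np.sin(yaw),np.cos(yaw),0])
def side(f,u,v,yb):
    a=np.load('pics/'+f+'.npz'); r=a['Rw']@np.linalg.inv(a['K'])@[u,v,1]; c=a['c']
    t=(yb-(c-H)@Y)/(r@Y); p=c+t*r-H; return np.array([p@X,p[2]])
E
python3 - <<'E'
from h import *
for u,v,y in((254.7,185.3,-.182),(392,103.3,.182)):
    p=side('s7.png',u,v,y); print(p.round(4),np.hypot(*p),np.arctan2(p[1],-p[0])-.0396)
E
```

```text
[-0.0741  0.1894] 0.20337787027883877 1.1580914195619851
[-0.0736  0.1823] 0.1965550741552412 1.1473859348086766
```

Request:
step_arm:
  increments:
    - {"grip": 0,"delta_pos": [0,0,-0.03],"twist": 0}
    - {"grip": 0,"delta_pos": [0,0,-0.03],"twist": 0}
    - {"grip": 0,"delta_pos": [0,0,-0.03],"twist": 0}
    - {"grip": 0,"delta_pos": [0.03,0,0],"twist": 0}
    - {"grip": 0,"delta_pos": [0.025,0,0],"twist": 0}
    - {"grip": 0,"delta_pos": [0.015,0,0],"twist": 0}
    - {"grip": 0,"delta_pos": [0.01,0,0],"twist": 0}
    - {"grip": 0,"delta_pos": [0.01,0,0.003],"twist": 0}

```text
clock: 7.82
position: [0.5623, 0.1005, 0.2985]
ee_rot: [-0.006, -0.705, -0.005, 0.709]
contact_force: [-6.1, -1.3, 3.3]
width: -0.0001
```

Request:
step_arm:
  increments:
    - {"grip": 0,"delta_pos": [0.01,0,0.003],"twist": 0}
    - {"grip": 0,"delta_pos": [0.008,0,0.002],"twist": 0}
    - {"grip": 0,"delta_pos": [0.006,0,0.001],"twist": 0}
    - {"grip": 0,"delta_pos": [0,0,0],"twist": 0}

```text
clock: 8.15
position: [0.5881, 0.1009, 0.3056]
ee_rot: [0.006, 0.707, 0.005, -0.707]
contact_force: [-1.7, -0.2, 1.7]
width: 0.0001
```

Request:
step_arm:
  increments:
    - {"grip": 0,"delta_pos": [0.005,0,0.001],"twist": 0}
    - {"grip": 0,"delta_pos": [0.004,0,0],"twist": 0}
    - {"grip": 0,"delta_pos": [0.003,0,0],"twist": 0}

```text
clock: 8.4
position: [0.5988, 0.1013, 0.3062]
ee_rot: [-0.006, -0.707, -0.005, 0.707]
contact_force: [-4.6, -0.8, 3.8]
width: -0.0002
```

Request:
step_arm:
  increments:
    - {"grip": 0,"delta_pos": [0.003,0,0],"twist": 0}
    - {"grip": 0,"delta_pos": [0.003,0,0],"twist": 0}

```text
clock: 8.57
position: [0.6006, 0.1014, 0.3061]
ee_rot: [-0.006, -0.703, -0.005, 0.711]
contact_force: [-20.4, -1.5, 10.4]
width: -0.0001
```

The lid is at its stop (the reaction jumped to 20 N). I'll back off, turn the jaws along x and move above the yellow lever's -y side.

Request:
step_arm:
  increments:
    - {"grip": 0,"delta_pos": [-0.03,0,0],"twist": 0}
    - {"grip": 0,"delta_pos": [-0.035,0,0],"twist": 0}
    - {"grip": 0,"delta_pos": [-0.035,0,0],"twist": 7}
    - {"grip": 0,"delta_pos": [-0.02,-0.02,0],"twist": 7}
    - {"grip": 0,"delta_pos": [0,-0.02,0],"twist": 7}
    - {"grip": 0,"delta_pos": [0,-0.02,0],"twist": 7}
    - {"grip": 0,"delta_pos": [0,-0.02,0],"twist": 7}
    - {"grip": 0,"delta_pos": [0,-0.02,0],"twist": 7}
    - {"grip": 0,"delta_pos": [0,-0.02,0],"twist": 7}
    - {"grip": 0,"delta_pos": [0,-0.02,0],"twist": 7}

```text
clock: 9.4
position: [0.4864, -0.0394, 0.3056]
ee_rot: [0.34, 0.621, 0.338, -0.62]
contact_force: [-0.6, -1.3, 0.3]
width: -0.0001
```

Request:
step_arm:
  increments:
    - {"grip": 0,"delta_pos": [0,-0.02,0],"twist": 7}
    - {"grip": 0,"delta_pos": [0,-0.02,0],"twist": 7}
    - {"grip": 0,"delta_pos": [0,-0.015,0],"twist": 7}
    - {"grip": 0,"delta_pos": [0,0,0],"twist": 7}
    - {"grip": 0,"delta_pos": [0,0,0],"twist": 6}
    - {"grip": 0,"delta_pos": [0,0,0],"twist": 0}

```text
clock: 9.9
position: [0.4863, -0.094, 0.3054]
ee_rot: [0.505, 0.496, 0.503, -0.496]
contact_force: [0.3, 0.1, 0.6]
width: -0.0001
```

Run:
```python
from h import *
w=snap('wrist','w8.png')[0]; t=snap('top','t8.png')[0]; im=snap('scene','s8.png')[0]
s=manip.get_state();print(s['position'],s['contact_force'],s['qpos'])
b=cv2.resize(t[130:290,200:440,::-1],None,fx=1.5,fy=1.5);a=cv2.resize(im[60:300,190:450,::-1],(360,332)); c=cv2.resize(w[:,:,::-1],(440,275))
col=np.vstack([c,cv2.copyMakeBorder(b,0,0,0,440-360,0)])[:572]; a=cv2.copyMakeBorder(a,0,col.shape[0]-332,0,0,0)
cv2.imwrite('pics/c8.png',np.hstack([a,col])); print(col.shape)
for n in('w8.png',):
  h=cv2.cvtColor(w[:,:,::-1],cv2.COLOR_BGR2HSV); m=((h[...,0]>20)&(h[...,0]<35)&(h[...,1]>150)&(h[...,2]>80)).astype(np.uint8)
  c=max(cv2.findContours(m,0,2)[0],key=cv2.contourArea);P=cv2.boxPoints(cv2.minAreaRect(c));
  for p in P: print(p.round(0), ray(n,*p,.107).round(4))
```

```text
[ 0.4858977  -0.09319392  0.30541011] [-0.12297805 -0.64381549 -1.03751055] [-3.30208661e-01  1.17975380e-01  1.52885626e+00 -3.14138185e-05
  1.49352075e+00 -3.43924705e-01]
(515, 440, 3)
[309. 125.] [ 0.471  -0.0435  0.107 ]
[412. 115.] [ 0.5757 -0.0323  0.107 ]
[416. 152.] [ 0.5831 -0.0693  0.107 ]
[312. 161.] [ 0.4747 -0.0812  0.107 ]
```

View pics/c8.png

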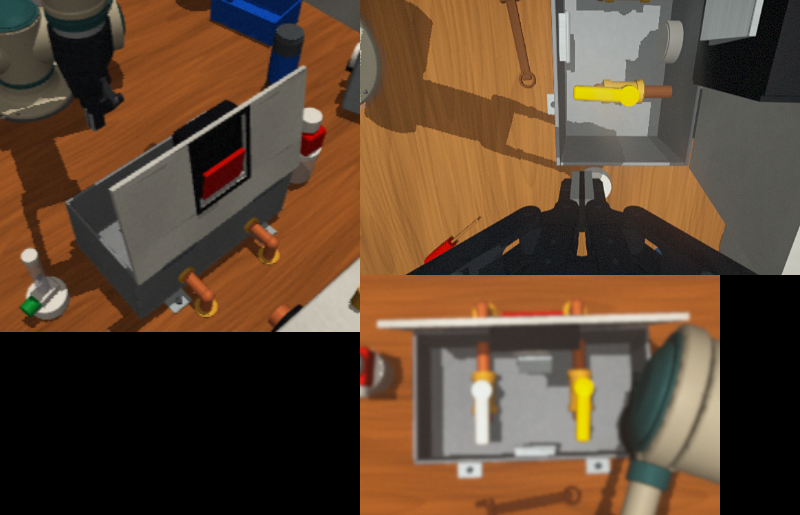

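The lid is fully open. Yellow (wrist px: tip about (313,134), pivot about (391,138)) points to the front and the white lever is untouched. One quick check of the position, then I go down.

Run:
```python
from h import *
for p in((312,134),(391,138)): print(ray('w8.png',*p,.107).round(4))
print('model pivot',H-.09*X-.08*Y,'tip',H-.175*X-.08*Y)
for x,y in((-.145,-.118),(-.15,-.0766),(-.1478,-.0567),(-.1355,-.042),(-.155,-.05),(-.1335,-.05)): print(x,y,(H+x*X+y*Y).round(4))
for f,u,v,y in(('s8.png',190+110*260/360,60+187*240/332,-.182),('s8.png',190+305*260/360,60+68*240/332,.182)):
  q=side(f,u,v,y);print(q,np.arctan2(q[1],-q[0])-.04)
```

```text
[ 0.4745 -0.0528  0.107 ]
[ 0.556  -0.0554  0.107 ]
model pivot [ 0.55576769 -0.05820379  0.14      ] tip [ 0.47077817 -0.05953891  0.14      ]
-0.145 -0.118 [ 0.5014 -0.0971  0.14  ]
-0.15 -0.0766 [ 0.4957 -0.0557  0.14  ]
-0.1478 -0.0567 [ 0.4976 -0.0358  0.14  ]
-0.1355 -0.042 [ 0.5097 -0.0209  0.14  ]
-0.155 -0.05 [ 0.4903 -0.0292  0.14  ]
-0.1335 -0.05 [ 0.5118 -0.0289  0.14  ]
[-0.02699137  0.20635957] 1.400736918224849
[-0.0252049   0.19573749] 1.4027321407044901
```

Request:
step_arm:
  increments:
    - {"grip": 0,"delta_pos": [0.0145,-0.0045,-0.02],"twist": 0}
    - {"grip": 0,"delta_pos": [0,0,-0.035],"twist": 0}
    - {"grip": 0,"delta_pos": [0,0,-0.035],"twist": 0}
    - {"grip": 0,"delta_pos": [0,0,-0.035],"twist": 0}
    - {"grip": 0,"delta_pos": [0,0,-0.035],"twist": 0}
    - {"grip": 0,"delta_pos": [0,0,-0.03],"twist": 0}
    - {"grip": 0,"delta_pos": [0,0,-0.02],"twist": 0}
    - {"grip": 0,"delta_pos": [0,0,0],"twist": 0}

```text
clock: 10.72
position: [0.4969, -0.0962, 0.0913]
ee_rot: [0.501, 0.495, 0.506, -0.498]
contact_force: [-0.0, 0.5, -0.6]
width: 0.0001
```

Request:
step_arm:
  increments:
    - {"grip": 0,"delta_pos": [0,0.008,0],"twist": 0}
    - {"grip": 0,"delta_pos": [-0.001,0.008,0],"twist": 0}
    - {"grip": 0,"delta_pos": [-0.001,0.008,0],"twist": 0}
    - {"grip": 0,"delta_pos": [-0.001,0.008,0],"twist": 0}
    - {"grip": 0,"delta_pos": [-0.001,0.008,0],"twist": 0}
    - {"grip": 0,"delta_pos": [0,0,0],"twist": 0}

```text
clock: 11.22
position: [0.4961, -0.0559, 0.0965]
ee_rot: [0.505, 0.496, 0.504, -0.495]
contact_force: [-0.4, 0.4, 0.4]
width: -0.0002
```

Request:
step_arm:
  increments:
    - {"grip": 0,"delta_pos": [0,0.007,0],"twist": 0}
    - {"grip": 0,"delta_pos": [0.001,0.007,0],"twist": 0}
    - {"grip": 0,"delta_pos": [0.001,0.006,-0.001],"twist": 0}
    - {"grip": 0,"delta_pos": [0.004,0.005,-0.001],"twist": 0}

```text
clock: 11.55
position: [0.5007, -0.0317, 0.0932]
ee_rot: [0.503, 0.495, 0.505, -0.496]
contact_force: [-2.3, -1.7, 1.8]
width: 0.0
```

Request:
step_arm:
  increments:
    - {"grip": 0,"delta_pos": [0.004,0.005,0],"twist": 0}
    - {"grip": 0,"delta_pos": [0.004,0.004,0],"twist": 0}
    - {"grip": 0,"delta_pos": [0.002,0.001,0],"twist": 0}
    - {"grip": 0,"delta_pos": [0,0,0],"twist": 0}

```text
clock: 11.88
position: [0.5118, -0.0214, 0.0929]
ee_rot: [0.503, 0.496, 0.505, -0.496]
contact_force: [-2.1, 0.9, 0.3]
width: -0.0001
```

Run:
```python
from h import *
w=snap('wrist','w9.png')[0]
s=manip.get_state();print(s['position'],s['contact_force'])
h=cv2.cvtColor(w[:,:,::-1],cv2.COLOR_BGR2HSV); m=((h[...,0]>26)&(h[...,0]<33)&(h[...,1]>200)&(h[...,2]>60)).astype(np.uint8)
c=max(cv2.findContours(m,0,2)[0],key=cv2.contourArea);print(cv2.contourArea(c))
for p in cv2.boxPoints(cv2.minAreaRect(c)): print(p.round(0), ray('w9.png',*p,.107).round(4))
```

```text
[ 0.51182089 -0.0217079   0.092865  ] [-1.14412977  1.4135973  -0.06870813]
1839.5
[330. 207.] [0.5136 0.0146 0.107 ]
[365. 190.] [0.5276 0.0224 0.107 ]
[399. 258.] [ 0.5442 -0.0081  0.107 ]
[364. 275.] [ 0.5295 -0.017   0.107 ]
```

Lever is at about 64°. For the last part I'll use partly opened fingers, so the wrist stays clear of the raised lid and bolt.

Request:
step_arm:
  increments:
    - {"grip": 0,"delta_pos": [-0.01,-0.002,0],"twist": 0}
    - {"grip": 0,"delta_pos": [-0.0105,-0.008,-0.002],"twist": 0}
    - {"grip": 0.41,"delta_pos": [0,0,0],"twist": 0}
    - {"grip": 0.41,"delta_pos": [0,0,0],"twist": 0}
    - {"grip": 0.41,"delta_pos": [0,0,0],"twist": 0}
  force: 40

```text
clock: 12.35
position: [0.4995, -0.0343, 0.0941]
ee_rot: [0.509, 0.5, 0.498, -0.492]
contact_force: [9.5, 0.0, 6.2]
width: 0.0345
```

Request:
step_arm:
  increments:
    - {"grip": 0.41,"delta_pos": [0.006,0,0],"twist": 0}
    - {"grip": 0.41,"delta_pos": [0.006,0,0],"twist": 0}
    - {"grip": 0.41,"delta_pos": [0.004,0,0],"twist": 0}

```text
clock: 12.6
position: [0.5053, -0.0326, 0.0912]
ee_rot: [0.503, 0.495, 0.505, -0.497]
contact_force: [-6.5, 0.7, 3.8]
width: 0.0354
```

Request:
step_arm:
  increments:
    - {"grip": 0.41,"delta_pos": [0.003,0,0],"twist": 0}
    - {"grip": 0.41,"delta_pos": [0.002,0,0],"twist": 0}

```text
clock: 12.77
position: [0.5092, -0.0318, 0.0905]
ee_rot: [0.502, 0.495, 0.506, -0.497]
contact_force: [-6.7, 1.7, 3.1]
width: 0.0354
```

Request:
step_arm:
  increments:
    - {"grip": 0.41,"delta_pos": [0.003,0,0],"twist": 0}
    - {"grip": 0.41,"delta_pos": [0.002,0,0],"twist": 0}

```text
clock: 12.93
position: [0.5133, -0.0312, 0.0901]
ee_rot: [0.501, 0.495, 0.507, -0.497]
contact_force: [-6.5, 3.2, 2.8]
width: 0.0351
```

Request:
step_arm:
  increments:
    - {"grip": 0.41,"delta_pos": [0.002,0,0],"twist": 0}
    - {"grip": 0.41,"delta_pos": [0.001,0,0],"twist": 0}

```text
clock: 13.1
position: [0.5152, -0.0309, 0.09]
ee_rot: [0.5, 0.494, 0.507, -0.498]
contact_force: [-9.6, 3.2, 4.1]
width: 0.0352
```

Request:
step_arm:
  increments:
    - {"grip": 0.41,"delta_pos": [0.002,0,0],"twist": 0}
    - {"grip": 0.41,"delta_pos": [0,0,0],"twist": 0}

```text
clock: 13.27
position: [0.5153, -0.0309, 0.0901]
ee_rot: [0.499, 0.493, 0.509, -0.499]
contact_force: [-12.1, 3.0, 7.6]
width: 0.035
```

Run:
```python
from h import *
w=snap('wrist','w10.png')[0]
s=manip.get_state();print(s['position'],s['contact_force'])
h=cv2.cvtColor(w[:,:,::-1],cv2.COLOR_BGR2HSV); m=((h[...,0]>26)&(h[...,0]<33)&(h[...,1]>200)&(h[...,2]>60)).astype(np.uint8)
c=max(cv2.findContours(m,0,2)[0],key=cv2.contourArea);print(cv2.contourArea(c))
for p in cv2.boxPoints(cv2.minAreaRect(c)): print(p.round(0), ray('w10.png',*p,.107).round(4))
```

```text
[ 0.51528253 -0.03091011  0.09004635] [-12.16967762   2.85467748   7.34598657]
3649.5
[400. 269.] [ 0.5481 -0.0215  0.107 ]
[408. 156.] [0.5466 0.0273 0.107 ]
[449. 159.] [0.5625 0.0265 0.107 ]
[441. 272.] [ 0.5659 -0.0224  0.107 ]
```

Request:
step_arm:
  increments:
    - {"grip": 0.41,"delta_pos": [0.002,0,0],"twist": 0}
    - {"grip": 0.41,"delta_pos": [0.001,0,0],"twist": 0}

```text
clock: 13.48
position: [0.5154, -0.0309, 0.0901]
ee_rot: [0.498, 0.492, 0.51, -0.5]
contact_force: [-20.4, 1.3, 14.5]
width: 0.0351
```

Lever is hard on its stop: 20 N with no further motion. I'll withdraw, rise clear and look.

Request:
step_arm:
  increments:
    - {"grip": 0.41,"delta_pos": [-0.009,0,0],"twist": 0}
    - {"grip": 0.1,"delta_pos": [-0.006,0,0],"twist": 0}
    - {"grip": 0,"delta_pos": [-0.002,0,0],"twist": 0}
    - {"grip": 0,"delta_pos": [-0.002,0,0.02],"twist": 0}
    - {"grip": 0,"delta_pos": [0,0,0.04],"twist": 0}
    - {"grip": 0,"delta_pos": [0,0,0.04],"twist": 0}
    - {"grip": 0,"delta_pos": [0,0,0.04],"twist": 0}
    - {"grip": 0,"delta_pos": [0,0,0.04],"twist": 0}
    - {"grip": 0,"delta_pos": [0,-0.01,0.04],"twist": 0}
    - {"grip": 0,"delta_pos": [0,-0.01,0.04],"twist": 0}

```text
clock: 14.32
position: [0.5068, -0.0525, 0.3537]
ee_rot: [0.505, 0.496, 0.503, -0.495]
contact_force: [2.3, 0.3, -0.2]
width: -0.0004
```

Request:
step_arm:
  increments:
    - {"grip": 0,"delta_pos": [0,-0.01,0.04],"twist": 0}
    - {"grip": 0,"delta_pos": [0,0,0.01],"twist": 0}
    - {"grip": 0,"delta_pos": [0,0,0],"twist": 0}

```text
clock: 14.57
position: [0.5086, -0.0635, 0.4053]
ee_rot: [0.507, 0.498, 0.501, -0.494]
contact_force: [-0.1, -0.2, -0.1]
width: -0.0
```

Run:
```python
from h import *
w=snap('wrist','w11.png')[0]
s=manip.get_state();print(s['position'],s['contact_force'])
h=cv2.cvtColor(w[:,:,::-1],cv2.COLOR_BGR2HSV); m=((h[...,0]>26)&(h[...,0]<33)&(h[...,1]>200)&(h[...,2]>60)).astype(np.uint8)
c=max(cv2.findContours(m,0,2)[0],key=cv2.contourArea);print(cv2.contourArea(c))
for p in cv2.boxPoints(cv2.minAreaRect(c)): print(p.round(0), ray('w11.png',*p,.107).round(4))
```

```text
[ 0.50742566 -0.06292577  0.4024034 ] [ 0.27066075  0.3766485  -1.6715915 ]
889.5
[346.  87.] [0.5392 0.0254 0.107 ]
[367.  87.] [0.5659 0.0259 0.107 ]
[367. 161.] [ 0.5715 -0.0695  0.107 ]
[346. 161.] [ 0.5428 -0.0699  0.107 ]
```

View pics/w11.png

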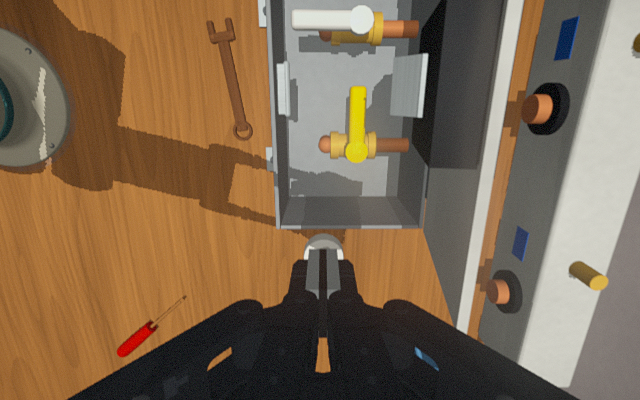

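Yellow (pivot (357,152), tip (358,87)) points to +y on its stop, and white still points to the front. Next I go behind the lid.

Request:
step_arm:
  increments:
    - {"grip": 0,"delta_pos": [0.03,0,0],"twist": 0}
    - {"grip": 0,"delta_pos": [0.035,0,0],"twist": 0}
    - {"grip": 0,"delta_pos": [0.035,0,0],"twist": 0}
    - {"grip": 0,"delta_pos": [0.035,0,0],"twist": 0}
    - {"grip": 0,"delta_pos": [0.03,0,0],"twist": 0}
    - {"grip": 0,"delta_pos": [0,0,0],"twist": 0}
    - {"grip": 0,"delta_pos": [0,0,-0.035],"twist": 0}
    - {"grip": 0,"delta_pos": [0,0,-0.035],"twist": 0}
    - {"grip": 0,"delta_pos": [0,0,-0.015],"twist": 0}
    - {"grip": 0,"delta_pos": [0,0,0],"twist": 0}

```text
clock: 15.45
position: [0.6681, -0.0615, 0.3085]
ee_rot: [0.5, 0.493, 0.508, -0.499]
contact_force: [-1.1, 0.9, 0.3]
width: 0.0
```

Request:
step_arm:
  increments:
    - {"grip": 0,"delta_pos": [-0.016,0,0.004],"twist": 0}
    - {"grip": 0,"delta_pos": [-0.016,0,0.004],"twist": 0}
    - {"grip": 0,"delta_pos": [-0.009,0,-0.0016],"twist": 0}
    - {"grip": 0,"delta_pos": [-0.009,0,-0.0016],"twist": 0}
    - {"grip": 0,"delta_pos": [-0.0086,0,-0.0025],"twist": 0}
    - {"grip": 0,"delta_pos": [-0.0086,0,-0.0025],"twist": 0}
    - {"grip": 0,"delta_pos": [-0.0084,0,-0.0034],"twist": 0}
    - {"grip": 0,"delta_pos": [-0.0084,0,-0.0034],"twist": 0}
    - {"grip": 0,"delta_pos": [-0.008,0,-0.0041],"twist": 0}
    - {"grip": 0,"delta_pos": [-0.008,0,-0.0041],"twist": 0}

```text
clock: 16.28
position: [0.5712, -0.0626, 0.3017]
ee_rot: [0.505, 0.496, 0.503, -0.496]
contact_force: [1.7, -0.3, 3.3]
width: 0.0001
```

Request:
step_arm:
  increments:
    - {"grip": 0,"delta_pos": [-0.0075,0,-0.005],"twist": 0}
    - {"grip": 0,"delta_pos": [-0.0075,0,-0.006],"twist": 0}
    - {"grip": 0,"delta_pos": [-0.007,0,-0.006],"twist": 0}
    - {"grip": 0,"delta_pos": [-0.007,0,-0.006],"twist": 0}
    - {"grip": 0,"delta_pos": [-0.0065,0,-0.0065],"twist": 0}
    - {"grip": 0,"delta_pos": [-0.0065,0,-0.0065],"twist": 0}
    - {"grip": 0,"delta_pos": [-0.006,0,-0.007],"twist": 0}
    - {"grip": 0,"delta_pos": [-0.006,0,-0.007],"twist": 0}
    - {"grip": 0,"delta_pos": [-0.005,0,-0.0075],"twist": 0}
    - {"grip": 0,"delta_pos": [-0.005,0,-0.0075],"twist": 0}

```text
clock: 17.12
position: [0.5066, -0.0625, 0.2355]
ee_rot: [0.504, 0.496, 0.504, -0.496]
contact_force: [-0.4, -0.7, 2.7]
width: -0.0002
```

Request:
step_arm:
  increments:
    - {"grip": 0,"delta_pos": [-0.0045,0,-0.008],"twist": 0}
    - {"grip": 0,"delta_pos": [-0.0045,0,-0.008],"twist": 0}
    - {"grip": 0,"delta_pos": [-0.004,0,-0.0085],"twist": 0}
    - {"grip": 0,"delta_pos": [-0.0035,0,-0.0085],"twist": 0}
    - {"grip": 0,"delta_pos": [-0.003,0,-0.008],"twist": 0}
    - {"grip": 0,"delta_pos": [-0.002,0,-0.007],"twist": 0}
    - {"grip": 0,"delta_pos": [-0.002,0,-0.005],"twist": 0}

```text
clock: 17.7
position: [0.4839, -0.0625, 0.1821]
ee_rot: [0.504, 0.496, 0.504, -0.496]
contact_force: [1.9, -0.7, 1.7]
width: 0.0002
```

Request:
step_arm:
  increments:
    - {"grip": 0,"delta_pos": [-0.005,0,0.001],"twist": 0}
    - {"grip": 0,"delta_pos": [-0.005,0,0],"twist": 0}
    - {"grip": 0,"delta_pos": [0,0,-0.005],"twist": 0}
    - {"grip": 0,"delta_pos": [0,0,-0.005],"twist": 0}
    - {"grip": 0,"delta_pos": [0,0,-0.003],"twist": 0}

```text
clock: 18.12
position: [0.4735, -0.0624, 0.1708]
ee_rot: [0.504, 0.496, 0.504, -0.496]
contact_force: [-2.6, 0.7, 9.0]
width: 0.0002
```

Request:
step_arm:
  increments:
    - {"grip": 0,"delta_pos": [0,0,-0.003],"twist": 0}
    - {"grip": 0,"delta_pos": [0,0,-0.003],"twist": 0}
    - {"grip": 0,"delta_pos": [0,0,-0.003],"twist": 0}

```text
clock: 18.37
position: [0.4729, -0.0625, 0.1652]
ee_rot: [0.504, 0.495, 0.504, -0.496]
contact_force: [-11.2, 1.9, 31.3]
width: -0.0001
```

Request:
step_arm:
  increments:
    - {"grip": 0,"delta_pos": [0,0,0],"twist": 0}
    - {"grip": 0,"delta_pos": [0,0,0],"twist": 0}

```text
clock: 18.53
position: [0.4727, -0.0625, 0.1647]
ee_rot: [0.504, 0.495, 0.504, -0.496]
contact_force: [-8.1, 0.9, 20.2]
width: 0.0003
```

Run:
```python
from h import *
im=snap('scene','s12.png')[0]; t=snap('top','t12.png')[0]
s=manip.get_state();print(s['position'],s['contact_force'],s['moment'])
a=cv2.resize(im[90:290,200:440,::-1],(480,400)); b=cv2.resize(t[150:280,200:440,::-1],None,fx=2,fy=2)
cv2.imwrite('pics/c12.png',a);
```

```text
[ 0.47270592 -0.06245718  0.16456715] [-7.42787389  1.11627091 20.70704559] [ 0.1696618   1.54019342 -0.01336586]
```

Run:
```python
import cv2,numpy as np
a=cv2.imread('pics/s12.png')[90:300,200:450];b=cv2.imread('pics/t12.png')[145:285,190:440]
a=cv2.resize(a,None,fx=1.6,fy=2.0*.8,interpolation=2);b=cv2.resize(b,None,fx=1.6,fy=1.6,interpolation=2)
b=cv2.copyMakeBorder(b,0,a.shape[0]-b.shape[0],0,0,0);cv2.imwrite('pics/c12.png',np.hstack([a,b]))
```

```text
(no output)
```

View pics/c12.png

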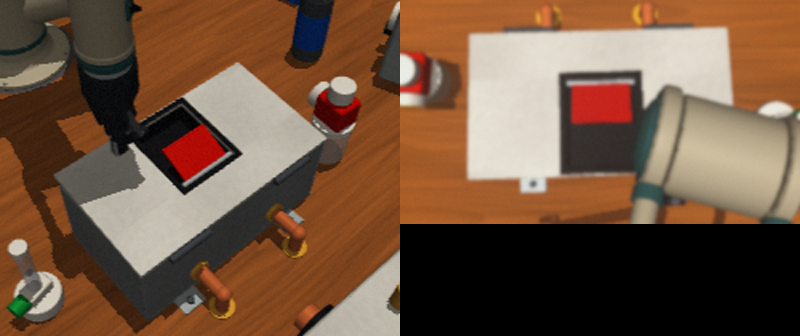

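Run:
```python
from h import *
for u,v,y in((234.4,200.6,-.182),(200+237/1.6,90+63/1.6,.182)):
    p=side('s12.png',u,v,y); print(p.round(4),np.hypot(*p),np.arctan2(p[1],-p[0])-.0396)
for n,p in(('shut',(-.202,-.182,.008)),('shut+y',(-.202,.182,.008))): print(n,proj('s12.png',H+p[0]*X+p[1]*Y+np.array([0,0,.008])))
```

```text
[-0.1928  0.0256] 0.19453422759589617 0.09240438166111917
[-0.1971  0.0229] 0.1984062962196778 0.07611329676036374
shut [233.58254063 202.78719145]
shut+y [346.5145847  132.58447338]
```

Request:
step_arm:
  increments:
    - {"grip": 0,"delta_pos": [0,0,0.006],"twist": 0}
    - {"grip": 0,"delta_pos": [-0.008,0,0.002],"twist": 0}
    - {"grip": 0,"delta_pos": [0,0,-0.004],"twist": 0}
    - {"grip": 0,"delta_pos": [0,0,-0.002],"twist": 0}

```text
clock: 18.97
position: [0.4654, -0.0625, 0.1649]
ee_rot: [0.504, 0.496, 0.504, -0.496]
contact_force: [-5.9, 1.2, 22.3]
width: -0.0002
```

Request:
step_arm:
  increments:
    - {"grip": 0,"delta_pos": [0,0,-0.002],"twist": 0}
    - {"grip": 0,"delta_pos": [0,0,0],"twist": 0}

```text
clock: 19.13
position: [0.4653, -0.0625, 0.1637]
ee_rot: [0.504, 0.496, 0.504, -0.496]
contact_force: [-4.8, 0.8, 18.8]
width: 0.0001
```

Request:
step_arm:
  increments:
    - {"grip": 0,"delta_pos": [0,0,-0.001],"twist": 0}
    - {"grip": 0,"delta_pos": [0,0,-0.001],"twist": 0}
    - {"grip": 0,"delta_pos": [0,0,0],"twist": 0}

```text
clock: 19.38
position: [0.4651, -0.0625, 0.1622]
ee_rot: [0.504, 0.496, 0.504, -0.496]
contact_force: [-6.4, 1.2, 21.0]
width: -0.0
```

Request:
step_arm:
  increments:
    - {"grip": 0,"delta_pos": [0,0,-0.001],"twist": 0}
    - {"grip": 0,"delta_pos": [0,0,-0.001],"twist": 0}
    - {"grip": 0,"delta_pos": [0,0,-0.001],"twist": 0}
    - {"grip": 0,"delta_pos": [0,0,0],"twist": 0}

```text
clock: 19.72
position: [0.4646, -0.0625, 0.1581]
ee_rot: [0.504, 0.495, 0.504, -0.496]
contact_force: [-3.4, -0.5, 5.2]
width: 0.0001
```

Request:
step_arm:
  increments:
    - {"grip": 0,"delta_pos": [0,0,-0.001],"twist": 0}
    - {"grip": 0,"delta_pos": [0,0,-0.001],"twist": 0}
    - {"grip": 0,"delta_pos": [0,0,-0.001],"twist": 0}
    - {"grip": 0,"delta_pos": [0,0,0],"twist": 0}

```text
clock: 20.05
position: [0.4657, -0.0624, 0.1532]
ee_rot: [0.504, 0.496, 0.504, -0.496]
contact_force: [-0.7, -0.8, 0.3]
width: -0.0001
```

Request:
step_arm:
  increments:
    - {"grip": 0,"delta_pos": [0,0,-0.001],"twist": 0}
    - {"grip": 0,"delta_pos": [0,0,-0.001],"twist": 0}
    - {"grip": 0,"delta_pos": [0,0,0],"twist": 0}

```text
clock: 20.3
position: [0.4661, -0.0625, 0.1516]
ee_rot: [0.504, 0.496, 0.504, -0.496]
contact_force: [-0.9, 0.4, -1.0]
width: 0.0002
```

Request:
step_arm:
  increments:
    - {"grip": 0,"delta_pos": [0,0,-0.002],"twist": 0}
    - {"grip": 0,"delta_pos": [0,0,-0.001],"twist": 0}
    - {"grip": 0,"delta_pos": [0,0,-0.001],"twist": 0}
    - {"grip": 0,"delta_pos": [0,0,0],"twist": 0}

```text
clock: 20.63
position: [0.4664, -0.0626, 0.1485]
ee_rot: [0.504, 0.496, 0.504, -0.496]
contact_force: [-0.4, 0.1, 3.2]
width: -0.0001
```

Request:
step_arm:
  increments:
    - {"grip": 0,"delta_pos": [0,0,-0.0015],"twist": 0}
    - {"grip": 0,"delta_pos": [0,0,0],"twist": 0}

```text
clock: 20.8
position: [0.4664, -0.0626, 0.1484]
ee_rot: [0.505, 0.496, 0.503, -0.496]
contact_force: [-2.6, 0.7, 12.7]
width: -0.0
```

The lid bottomed at z = 0.148 and the bolt resistance dropped away. I'll retreat and compare with the starting images.

Request:
step_arm:
  increments:
    - {"grip": 0,"delta_pos": [0,0,0.02],"twist": 0}
    - {"grip": 0,"delta_pos": [0,0,0.04],"twist": 0}
    - {"grip": 0,"delta_pos": [0,0,0.04],"twist": 0}
    - {"grip": 0,"delta_pos": [-0.02,0,0.03],"twist": 0}
    - {"grip": 0,"delta_pos": [-0.03,0,0.02],"twist": 0}
    - {"grip": 0,"delta_pos": [-0.04,0,0],"twist": 0}
    - {"grip": 0,"delta_pos": [-0.04,0,0],"twist": 0}
    - {"grip": 0,"delta_pos": [-0.03,0,0],"twist": 0}
    - {"grip": 0,"delta_pos": [0,0,0],"twist": 0}
    - {"grip": 0,"delta_pos": [0,0,0],"twist": 0}

```text
clock: 21.63
position: [0.305, -0.0623, 0.2969]
ee_rot: [0.504, 0.497, 0.503, -0.496]
contact_force: [0.9, 0.3, -0.1]
width: -0.0001
```

Run:
```python
from h import *
snap('scene','s13.png'); snap('top','t13.png')
for a,b,roi in(('s0.png','s13.png',[('lid',(230,130,180,140)),('reg',(388,135,45,60)),('flow',(200,235,45,60))]),('t0.png','t13.png',[('lid',(225,155,180,115)),('reg',(172,170,45,50)),('flow',(405,200,50,42))])):
  A,B=cv2.imread('pics/'+a),cv2.imread('pics/'+b)
  for n,(x,y,w,h) in roi:
    d=cv2.absdiff(A[y:y+h,x:x+w],B[y:y+h,x:x+w]).max(2); g=[cv2.cvtColor(I[y:y+h,x:x+w],6).astype(np.float32) for I in(A,B)]
    print(a,n,'frac>40:',(d>40).mean().round(3),'shift px',np.round(cv2.phaseCorrelate(*g),2) if 0 else cv2.phaseCorrelate(*g))
    e=np.argwhere(d>40); 
    if len(e): print('   where',(e.min(0)[::-1]+[x,y]),(e.max(0)[::-1]+[x,y]))
s=manip.get_state();print(s['position'],s['contact_force'],s['clock'])
def red(f):
  h=cv2.cvtColor(cv2.imread('pics/'+f),40)[180:240,280:350]; m=((h[...,1]>180)&((h[...,0]<6)|(h[...,0]>174))&(h[...,2]>60)).astype(np.uint8); return cv2.boundingRect(m)
print(red('t0.png'),red('t13.png'))
```

```text
s0.png lid frac>40: 0.058 shift px ((0.018744535832439624, -0.022332726985624163), 0.9226019051339891)
   where [230 130] [298 217]
s0.png reg frac>40: 0.0 shift px ((0.511050123116739, 0.012595443868686829), 1.0026211440121686)
s0.png flow frac>40: 0.0 shift px ((0.5184280591759212, -0.010353428149045385), 1.0037576060824924)
t0.png lid frac>40: 0.0 shift px ((-0.003136568055950306, 0.020650753632381225), 1.0460207130290844)
t0.png reg frac>40: 0.0 shift px ((0.47005614562058184, -0.06532645052366703), 0.9260939737955729)
t0.png flow frac>40: 0.0 shift px ((-0.05615707366564848, 0.5058592386312064), 0.9159402987162272)
[ 0.30685467 -0.0627237   0.29681218] [-0.05710571 -0.42300692  0.20563519] 21.7333
(17, 19, 37, 25) (17, 19, 37, 25)
```

```bash
python3 -c "
from rig import manip; print(manip.sign_off())"
```

```text
the job is handed in; nothing more can be done
None
```

The vacuum line is isolated, the lid is shut again, and I handed the job in at about 22 s of the 72 s allowed.

**What I did:**
1. I pinched the red paddle by its sides and lifted it to trip the latch.
2. I raised the lid to about 1.15 rad on the paddle, then pushed its front edge to the stop. It measured 1.40 rad.
3. I turned the yellow lever clockwise to its stop with the fingers.
4. I swung the lid down from behind and pressed its front edge until it snapped shut.

**Last checks:**
- **Yellow lever:** it pushed back with 20 N without moving further. In the wrist picture it pointed to the box's +y side.
- **White lever:** it still pointed to the front in that same picture, taken before I shut the lid.
- **Lid:** pressing its front took about 20 N, up to a peak of 31 N, then the resistance vanished. The lid bottomed at 148 mm, and the final top image matches the starting one, paddle included.
- **Regulator and flowmeter:** the final images from both cameras show no change around either. The half-pixel shifts the comparison printed look like an artefact of the crop sizes, not movement.

**Disagreements:**
- The measured forces were higher than the task gave: about 15 N to lift the lid instead of 8, and 20 to 31 N to close it instead of 6 to 12.
- A finger briefly touched something at the front inside the box with about 10 N while opening.
- I did not tug on the lid, so I take the latch as caught from the snap and the resting height alone.

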